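# Make up a reader's tray for the reading room

### The job

Make up the reader's tray for the rare-books reading room, where no ink is allowed: lay the yellow pencil, the eraser, the dome magnifier and the green page weight in the wooden tray, each in the recess shaped for it and lying flat on the bottom of it, the magnifier dome up. Leave the two pens, the felt marker and the call bell undisturbed where they are.

Things in the scene. Friction and masses are not known exactly. Their poses are not given: they have to be found in the camera images.
- tray: fixed tray, wood frame 220 (x) x 210 (y) x 15 mm high, grey foam insert (pale recess floors), top 14 mm up. Four recesses 5 mm deep (floor 9 mm up) along its axes, centre and size (x, y) in mm: pencil groove (-72, 0) 24 x 156; page weight (-18, 0) 46 x 126; round, magnifier (53, -45) diameter 72; eraser (53, 48) 40 x 74. Loop handles at y ends. Origin: centre of underside; level, any yaw.
- pencil: plain yellow wooden pencil, lying, 136 mm long (its y axis), 7 mm thick. Origin: centre of its underside; z up. Belongs in the tray. Starts on a blue-grey felt mat 2 mm thick, fixed to the counter.
- eraser: white eraser in a blue paper sleeve, 23 (x) x 58 (y) x 13 mm high. Origin: centre of its underside; z up. Belongs in the tray. Starts on a blue-grey felt mat 2 mm thick, fixed to the counter.
- magnifier: dome magnifier: a clear pale-blue dome on a black round band; the band is 56 mm in diameter with upright sides 16 mm high and a thin silver line, 36 mm high over all; about 0.12 kg. Origin: centre of its underside; z up. Belongs in the tray. Starts on a blue-grey felt mat 2 mm thick, fixed to the counter.
- weight: page weight: dark green bar with two brass bands and a cork foot, 30 (x) x 110 (y) x 18 mm high, about 0.3 kg. Origin: centre of its underside; z up. Belongs in the tray. Starts on a blue-grey felt mat 2 mm thick, fixed to the counter.
- black_pen: black ballpoint pen, lying, 145 mm long (its y axis), 12 mm wide, 9 mm high. Origin: centre of its underside; z up. Ink: stays where it is. Starts on a blue-grey felt mat 2 mm thick, fixed to the counter.
- white_pen: white ballpoint pen with red ends, lying, 145 mm long (its y axis), 11 mm wide, 9 mm high. Origin: centre of its underside; z up. Ink: stays where it is. Starts on a blue-grey felt mat 2 mm thick, fixed to the counter.
- marker: felt marker, white barrel with black cap, lying, 135 mm long (its y axis), 17 mm thick. Origin: centre of its underside; z up. Ink: stays where it is. Starts on a blue-grey felt mat 2 mm thick, fixed to the counter.
- bell: desk call bell: silver dome with a press button on a black round base, 82 mm in diameter, 62 mm high. Origin: centre of its underside; z up. Stays where it is. Starts on a blue-grey felt mat 2 mm thick, fixed to the counter.
Not all that is in view belongs to the job. There is more than one size of the weight; the job needs the smaller.

How it is judged:
By the outcome, as a careful person would: the job done as asked, in the order asked, and still so for the second after the job is handed in, with the robot touching nothing.
It also fails if it takes over 102 s, if anything falls off the work surface, if the arm or the gripper's body presses on something with over 40 N, if the wrist force passes 120 N, or if a joint passes its speed limit or range.

### The arm

A 7-joint arm with a two-finger parallel gripper is mounted at the origin on a cart in front of the work surface, level with it; the furniture and walls round the work are solid. World frame = base frame: x ahead of the robot, y to its left, z up, the work surface at z = 0. Lengths are in m, angles in rad, forces in N, time in s.
With the tool pointing down it reaches from about 0.4 to 0.85 m from the base axis. Payload 4.5 kg.
Tool frame: the origin (TCP) lies where the fingers leave the gripper's body, on its centre line; the fingertips stand 64 mm ahead of it and the grasp point (between the pads) lies 45 mm ahead of it; z points along the fingers, y is the line along which they close (so a half turn about z gives the same grasp; the last joint's range is limited). The gripper opens to 88 mm and grips with 3 to 60 N. Pads are 18 mm wide; open, the fingers measure 123 mm over their backs; the gripper's body (75 mm by 187 mm) begins 45 mm behind the grasp point.
Start: joints at [-1.16, 0.689, -0.195, 1.565, 0.157, 0.902, -0.215], TCP at [0.23, 0.581, 0.303] pointing down, gripper open.
Joint ranges: [-3.01, 3.01], [-0.46, 2.08], [-1.47, 1.51], [0.13, 2.56], [-1, 4.14], [0.04, 2.09], [-2.66, 2.66]. Speed limits (rad/s): [2.57, 2.57, 3.14, 3.14, 3.14, 3.14, 3.14].

### API

Orientations are given as a unit quaternion [x, y, z, w].
In Python, from plant import r gives the robot as it stands.
- The arm moves only by the tool play_rows, never from a script. Its arguments are lists of equal length, an entry for each row: "translation": the shift along the tool's x, y, z in m, a list of three; "delta_rot": the turn, a rotation vector about the tool's x, y, z in degrees, a list of three; "grip": the opening, from -1 (shut) to 1 (fully open). In form: {"translation": [[x, y, z], ...], "delta_rot": [[rx, ry, rz], ...], "grip": [grip, ...]}. A call has 1 to 20 rows; each row shifts and turns the commanded pose from where the row before left it, along the tool's axes as they then stand; what a row does not reach is not made up. A row lasts 1/8 s, in which the tool goes at most 62.5 mm and 10.7 degrees, less where a joint would pass 70% of its speed; a pose out of reach is approached as far as the arm can. A call with a gripper value outside its range is refused whole. The fingers move at their own pace and stop on an object; "squeeze" is the grip in N (left out, the last holds). Time passes only in rows, so rows that do not move let the fingers close. It gives the time, the measured TCP pose, the force, the opening and the grip force at its end, in the units of the state.
- r.get_state(): the state, without advancing time (a new reading comes with each control period).
- r.snapshot(name): name is "side" or "top" or "wrist"; returns the picture (420x560x3 uint8, blue, green, red); there is no depth.
- r.get_calibration(name): a dict with "intrinsics" (3x3 intrinsics, pixels), "eye" and "rotation" of the camera in the world. Camera axes: x right, y up, looking along -z (the intrinsics and any distortion apply to the point x, -y, -z); pixel columns grow to the right and rows downward; lengths in m; the calibration is good to about 2 mm. The wrist camera is an equidistant fisheye: a pixel r from the principal point sees the ray r / f radians off the axis. A picture is of the moment at which its call begins: read the wrist's pose just before it. get_calibration takes no time and is no camera call; for the wrist camera it gives the pose at the moment of the call.
- r.finish_job(): hands the job in; it is judged then, once.
Trained networks look in the newest picture that a camera, given by its name, has taken for a name from the list of things; names that differ only in an ending like _2 or _b are one class to them, and where a whole thing is asked for, a point or a joint stands for the part that bears it (a point fixed in the world has none). Each returns a list of dicts, best first, with "confidence" (0 to 1); they miss things now and then, are a little off and sometimes report something else, mostly with a low value. They report only what shows in the picture. A call takes as long as a camera call. They do not tell look-alikes from the thing itself.
- r.look_for(camera, target): "point" ([x, y, z] in m, in world coordinates, good to about 4 mm: the middle of the surface that is visible of it).
- r.silhouettes(camera, target): "pixels" (420x560 bool, what is visible of it).
The state is a dict: "clock": time; "q": joint angles; "qd": joint speeds; "joint_torque": joint torques, N m; "tool_pos": TCP position; "eef_rot": TCP orientation; "contact_force": force on the tool from outside, world axes, zero at the start; "moment": the same for the moment, N m; "opening": opening from 0.0 (shut) to 1.0 (fully open); "finger_force": force on a finger pad.
Only numpy, scipy, OpenCV 4.12 (cv2) and the standard library are available. Lean on these libraries where they do the work, as an engineer would, in place of code of your own. Each camera call takes 0.05 s, during which the arm holds its last target. There are 200 camera calls.

## Working session

There is one attempt and no reset: what is moved stays moved. The work goes in short steps, Python scripts to look and compute and a tool call to move; the robot and the scene stay as the last step left them, time stands still between calls to the robot, and variables do not carry over. Pictures are saved under pics/ and viewed, at most 14 in all, crops included, and the job is handed in when it is done.

Besides the shell and the picture viewer there is one more tool, called after "Emit:" as name(argument=value, ...) on one line, values as JSON. play_rows: Moves the arm, as the interface text tells. Its arguments: {"type":"object","properties":{"translation":{"type":"array","items":{"type":"array","items":{"type":"number"}}},"delta_rot":{"type":"array","items":{"type":"array","items":{"type":"number"}}},"grip":{"type":"array","items":{"type":"number"}},"squeeze":{"type":"number"}},"required":["translation","delta_rot","grip"]}

```bash
mkdir -p pics; ls; cat > h.py <<'E'
import numpy as np, cv2
from plant import r
from scipy.spatial.transform import Rotation as R
def snap(c,n):
    im=r.snapshot(c); cv2.imwrite(f'pics/{n}.png',im); return im
E
python3 - <<'E'
from h import *
print(r.get_state())
for c in ['top','side','wrist']:
    snap(c,c+'0'); print(c,r.get_calibration(c))
for c in ['top','side']:
    for t in ['tray','pencil','eraser','magnifier','weight','black_pen','white_pen','marker','bell']:
        print(c,t,[(np.round(d['point'],3).tolist(),round(d['confidence'],2)) for d in r.look_for(c,t)])
a=cv2.imread('pics/top0.png');cv2.imwrite('pics/a.png',a)
print(r.get_state()['clock'])
E
```

```text
pics
{'clock': 0.0, 'q': array([-1.16021263,  0.68998971, -0.19449376,  1.5663469 ,  0.15730171,
        0.90247477, -0.21511112]), 'qd': array([ 2.83834101e-04,  1.21632851e-03,  2.03414165e-03,  3.82349459e-04,
       -3.97599588e-04,  9.32822685e-05,  9.46924719e-04]), 'joint_torque': array([-3.29975746e-04, -5.27569878e+01, -1.26673680e+00, -1.53430420e+01,
       -5.25865029e-02,  6.60315243e-03,  1.66600721e-04]), 'tool_pos': array([0.2298161 , 0.58066303, 0.30190507]), 'eef_rot': array([ 1.87250342e-01,  9.82311801e-01, -9.08652118e-04, -1.00375524e-04]), 'contact_force': array([0.13938919, 0.38019147, 0.03489676]), 'moment': array([-0.03036316,  0.01888369, -0.01235174]), 'finger_force': 0.0, 'opening': 1.0022794870985061}
top {'intrinsics': array([[392.9874394 ,   0.        , 281.35799979],
       [  0.        , 392.9874394 , 207.1255312 ],
       [  0.        ,   0.        ,   1.        ]]), 'eye': array([ 0.34185572, -0.08373026,  1.34473868]), 'rotation': array([-0.04612141,  0.03421147,  0.71265618, -0.69915918])}
side {'intrinsics': array([[490.12034116,   0.        , 2
[... 683 characters left out ...]
0.69), ([0.501, 0.289, 0.015], 0.26)]
top weight [([0.366, -0.483, 0.025], 0.9), ([0.596, -0.19, 0.019], 0.8)]
top black_pen []
top white_pen [([0.613, -0.319, 0.011], 0.67)]
top marker [([0.634, 0.069, 0.017], 0.7)]
top bell [([0.465, -0.031, 0.005], 0.72), ([0.44, -0.308, 0.034], 0.65), ([0.504, 0.288, 0.016], 0.17)]
side tray []
side pencil []
side eraser [([0.474, 0.068, 0.016], 0.61)]
side magnifier [([0.436, -0.218, 0.027], 0.72), ([0.604, -0.201, 0.02], 0.26)]
side weight [([0.371, -0.5, 0.022], 0.91), ([0.606, -0.2, 0.019], 0.8)]
side black_pen [([0.474, -0.036, 0.009], 0.54)]
side white_pen []
side marker [([0.632, 0.063, 0.013], 0.7)]
side bell [([0.442, -0.334, 0.032], 0.78)]
1.05
```

```bash
python3 - <<'E'
import cv2
for c in ['top','side']:
    a=cv2.imread(f'pics/{c}0.png'); cv2.imwrite(f'pics/{c}0b.png',cv2.resize(a,(800,600),interpolation=cv2.INTER_CUBIC))
E
```

```text
(no output)
```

View pics/top0b.png

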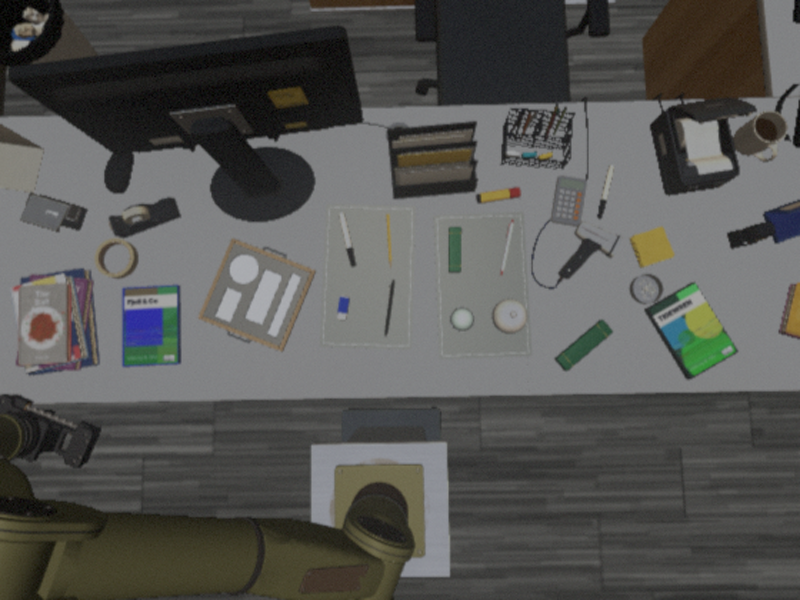

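View pics/side0b.png

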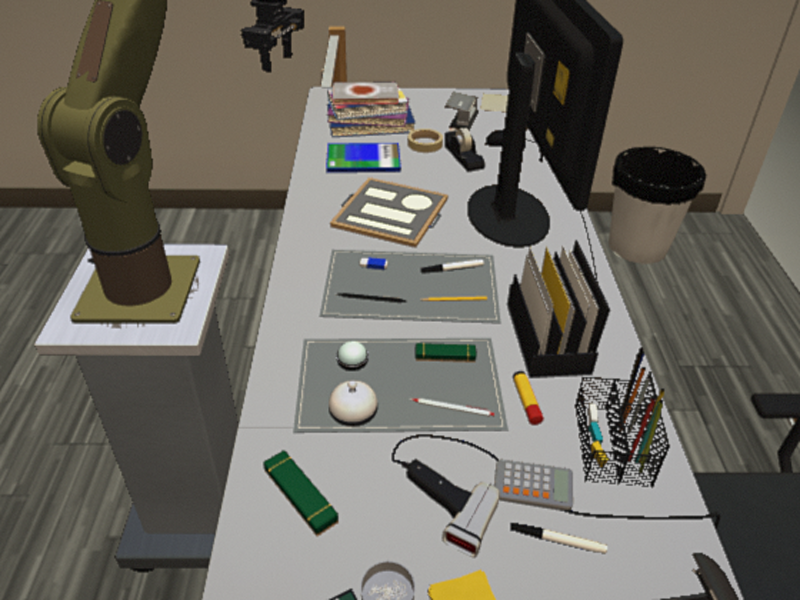

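The top view (800×600 scale) shows the tray at (258,295), pencil (389,240), eraser (343,308) and magnifier (461,318). There are two green bars: (455,250) on the mat, about 45 px long, and (584,345) off the mat, about 65 px long. The one on the mat fits the 110 mm weight, and I'll confirm that in a crop. Next I'll move to look with the wrist camera.

Emit:
play_rows(translation=[[-0.033,-0.021,0],[-0.033,-0.021,0],[-0.033,-0.021,0],[-0.033,-0.021,0],[-0.033,-0.021,0],[-0.033,-0.021,0],[-0.033,-0.021,0],[-0.033,-0.021,0],[-0.033,-0.021,0],[-0.033,-0.021,0],[-0.033,-0.021,0],[-0.033,-0.021,0],[0,0,0],[0,0,0]], delta_rot=[[0,0,0],[0,0,0],[0,0,0],[0,0,0],[0,0,0],[0,0,0],[0,0,0],[0,0,0],[0,0,0],[0,0,0],[0,0,0],[0,0,0],[0,0,0],[0,0,0]], grip=[1,1,1,1,1,1,1,1,1,1,1,1,1,1])

```text
clock: 2.8
tool_pos: [0.5051, 0.2018, 0.3028]
eef_rot: [0.187, 0.982, 0.0, -0.0]
contact_force: [-0.4, 0.2, -0.7]
opening: 1.0
finger_force: 0.0
```

```bash
cat >> h.py <<'E'
def save(c,n):
    """picture + calibration stored together"""
    k=r.get_calibration(c); im=snap(c,n)
    np.savez(f'pics/{n}.npz',K=k['intrinsics'],eye=k['eye'],rot=k['rotation'],fish=c=='wrist'); return im
def load(n):
    return dict(np.load(f'pics/{n}.npz'))
def ray(k,uv):
    uv=np.atleast_2d(uv).astype(float); K=k['K']
    p=(uv-K[:2,2])/[K[0,0],K[1,1]]
    if k['fish']:
        th=np.linalg.norm(p,axis=1,keepdims=True); d=np.c_[p/np.maximum(th,1e-9)*np.sin(th),np.cos(th)]
    else: d=np.c_[p,np.ones(len(p))]
    return R.from_quat(k['rot']).apply(d*[1,-1,-1])
def onplane(k,uv,z):
    d=ray(k,uv); return (k['eye']+d*((z-k['eye'][2])/d[:,2:]))[:,:2]
def project(k,P):
    q=R.from_quat(k['rot']).inv().apply(np.atleast_2d(P)-k['eye'])*[1,-1,-1]
    if k['fish']:
        th=np.arctan2(np.linalg.norm(q[:,:2],axis=1),q[:,2]); n=np.linalg.norm(q[:,:2],axis=1)
        p=q[:,:2]/np.maximum(n,1e-9)[:,None]*th[:,None]
    else: p=q[:,:2]/q[:,2:]
    return p*[k['K'][0,0],k['K'][1,1]]+k['K'][:2,2]
def tri(views):
    A=np.zeros((3,3));b=np.zeros(3)
    for k,uv in views:
        d=ray(k,uv)[0]; M=np.eye(3)-np.outer(d,d); A+=M; b+=M@k['eye']
    return np.linalg.solve(A,b)
E
python3 - <<'E'
from h import *
print(r.get_state()['tool_pos'],r.get_state()['clock'])
a=save('wrist','w1')
for t in ['tray','pencil','eraser','magnifier','weight']:
    print(t,[(np.round(d['point'],3).tolist(),round(d['confidence'],2)) for d in r.look_for('wrist',t)])
cv2.imwrite('pics/w1b.png',cv2.resize(a,(800,600),interpolation=cv2.INTER_CUBIC))
E
```

```text
[0.50510489 0.20179322 0.30275686] 2.8
tray [([0.501, 0.283, 0.014], 0.68)]
pencil []
eraser [([0.47, 0.082, 0.015], 0.71)]
magnifier [([0.439, -0.185, 0.026], 0.55), ([0.504, 0.281, 0.013], 0.41)]
weight []
```

View pics/w1b.png

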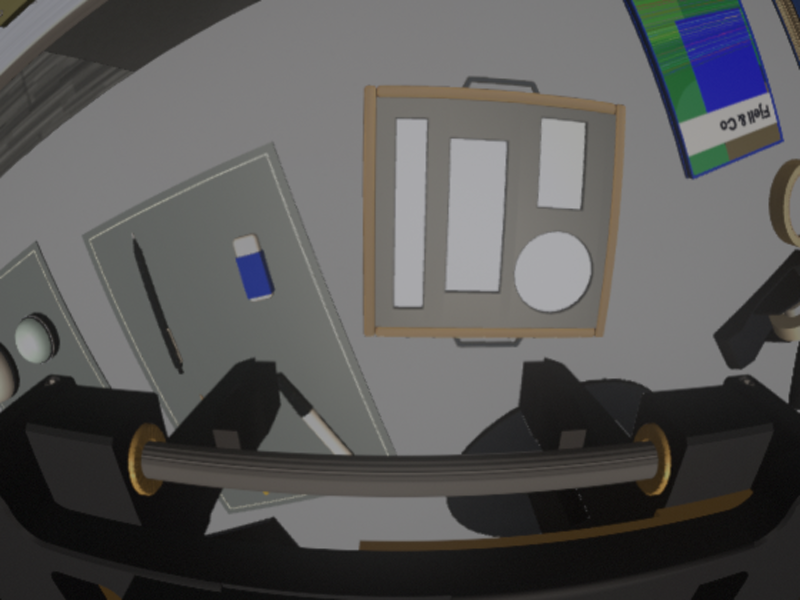

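The wrist view (800×600) shows the tray with all four recesses clearly: pencil (410,213), weight (475,215), eraser (562,164), magnifier (553,272). The eraser is at (252,267). Now I'll segment all parts and measure them from two views.

```bash
python3 - <<'E'
from h import *
kt=dict(zip(['K','eye','rot'],[r.get_calibration('top')[x] for x in ['intrinsics','eye','rotation']]),fish=False)
ks=dict(zip(['K','eye','rot'],[r.get_calibration('side')[x] for x in ['intrinsics','eye','rotation']]),fish=False)
np.savez('pics/top0.npz',**kt);np.savez('pics/side0.npz',**ks)
kw=load('w1'); T=cv2.imread('pics/top0.png');S=cv2.imread('pics/side0.png');W=cv2.imread('pics/w1.png')
def seg(im,cx,cy,hw,hh,f):
    cx,cy=int(cx*.7),int(cy*.7); x0,y0=cx-hw,cy-hh; p=im[y0:y0+2*hh,x0:x0+2*hw].astype(int)
    m=f(p[...,0],p[...,1],p[...,2]).astype(np.uint8)
    n,l,st,c=cv2.connectedComponentsWithStats(m); i=1+np.argmax(st[1:,4]); ys,xs=np.nonzero(l==i)
    return np.c_[xs+x0,ys+y0]
def desc(k,uv,z):
    P=onplane(k,uv,z).astype(np.float32); c=P.mean(0); (rc,sz,an)=cv2.minAreaRect(P*1000)
    u=np.linalg.svd(P-c,full_matrices=False)[2][0]
    return c.round(4),'rectc',np.round(rc,0),'size',np.round(sz,0),'yaw',round(np.degrees(np.arctan2(u[1],u[0]))%180,1),len(uv)
white=lambda t:(lambda b,g,r_:(b>t)&(g>t)&(r_>t))
print('W gray samples',W[150,330],W[110,300],'T',T[208,185],T[168,272],T[215,240],T[175,318],T[222,322])
# tray recesses
loc=np.array([[-72,0],[-18,0],[53,-45],[53,48]])/1e3; names=['pg','wt','mag','er']
for k,im,pts,h in[(kw,W,[(410,213),(475,215),(553,272),(562,164)],(40,75)),(kt,T,[(284,304),(263,297),(243,268),(228,304)],(18,30))]:
    cs=[]
    for n,p in zip(names,pts):
        b=im[int(p[1]*.7),int(p[0]*.7)].astype(int)
        uv=seg(im,*p,*h,white(b.min()-25)); d=desc(k,uv,.009); cs.append(d[0] if n!='x' else 0); print(n,b,d)
    cs=np.array(cs); a=loc-loc.mean(0); B=cs-cs.mean(0)
    th=np.arctan2((a[:,0]*B[:,1]-a[:,1]*B[:,0]).sum(),(a*B).sum()); c,s=np.cos(th),np.sin(th)
    Rm=np.array([[c,-s],[s,c]]); t=cs.mean(0)-Rm@loc.mean(0)
    print('TRAY',t,np.degrees(th),'res mm',((loc@Rm.T+t-cs)*1e3).round(1).tolist())
pen=lambda b,g,r_:(r_-b>35)
grn=lambda b,g,r_:(g-r_>18)
items={'pencil':(.0055,pen,[(kt,T,389,240,14,30),(ks,S,455,299,40,8)]),
 'weight':(.02,grn,[(kt,T,455,250,14,24),(ks,S,446,352,30,12)]),
 'bigweight':(.02,grn,[(kt,T,584,345,28,28)])}
for n,(z,f,vs) in items.items():
    cc=[]
    for k,im,*a in vs:
        uv=seg(im,*a,f); print(n,desc(k,uv,z)); cc.append((k,uv.mean(0)))
    if len(cc)>1: print('  tri',tri(cc).round(4))
for n,cams,z in [('eraser',['top','side','wrist'],.015),('magnifier',['top','side','wrist'],.018),('weight',['top','side'],.02)]:
    cc=[]
    for c in cams:
        k={'top':kt,'side':ks,'wrist':kw}[c]
        for d in r.silhouettes(c,n):
            if d['confidence']<.3: continue
            uv=np.argwhere(d['pixels'])[:,::-1]; print(n,c,round(d['confidence'],2),uv.mean(0).round(0),desc(k,uv,z)); cc.append((k,uv.mean(0)))
print(r.get_state()['clock'])
E
```

```text
W gray samples [172 169 169] [108 113 115] T [176 173 171] [ 73 128 146] [133  60  48] [75 97 65] [169 165 163]
pg [171 168 168] (array([0.4776, 0.2218], dtype=float32), 'rectc', array([479., 221.]), 'size', array([ 24., 154.]), 'yaw', np.float32(157.6), 2613)
wt [172 169 169] (array([0.4984, 0.2714], dtype=float32), 'rectc', array([500., 271.]), 'size', array([ 45., 125.]), 'yaw', np.float32(157.6), 3957)
mag [171 168 168] (array([0.5685, 0.3193], dtype=float32), 'rectc', array([569., 319.]), 'size', array([69., 70.]), 'yaw', np.float32(130.4), 2282)
er [168 167 167] (array([0.4828, 0.3552], dtype=float32), 'rectc', array([483., 355.]), 'size', array([39., 74.]), 'yaw', np.float32(157.9), 1811)
TRAY [0.50594062 0.28795256] 66.82978333912892 res mm [[0.0, -0.0], [0.5, 0.0], [-0.3, -0.3], [-0.1, 0.4]]
pg [173 169 167] (array([0.5078, 0.2646], dtype=float32), 'rectc', array([500., 271.]), 'size', array([ 45., 124.]), 'yaw', np.float32(165.2), 368)
wt [176 172 169] (array([0.4998, 0.2715], dtype=float32), 'rectc', array([500., 271.]), 'size', array([ 45., 125.]), 'yaw', np.float32(157.3
[... 2105 characters left out ...]
79., 55.]), 'yaw', np.float32(90.8), 875)
weight top 0.92 [409. 241.] (array([ 0.3696, -0.4856], dtype=float32), 'rectc', array([ 370., -486.]), 'size', array([ 42., 147.]), 'yaw', np.float32(127.6), 532)
weight top 0.77 [318. 174.] (array([ 0.6065, -0.1902], dtype=float32), 'rectc', array([ 605., -190.]), 'size', array([ 27., 104.]), 'yaw', np.float32(178.1), 251)
weight side 0.85 [312. 247.] (array([ 0.6054, -0.2004], dtype=float32), 'rectc', array([ 606., -201.]), 'size', array([ 47., 108.]), 'yaw', np.float32(178.9), 524)
weight side 0.75 [210. 345.] (array([ 0.3731, -0.4927], dtype=float32), 'rectc', array([ 371., -490.]), 'size', array([ 44., 155.]), 'yaw', np.float32(127.1), 1287)
3.5
```

```bash
sed -i 's/d=ray(k,uv)\[0\];/d=ray(k,uv)[0]; d=d\/np.linalg.norm(d);/' h.py; python3 - <<'E'
from h import *
kt,ks,kw=load('top0'),load('side0'),load('w1')
print('eraser',tri([(kt,(240,215)),(ks,(261,184)),(kw,(177,187))]),tri([(kt,(240,215)),(kw,(177,187))]))
print('mag',tri([(kt,(323,223)),(ks,(246,250)),(kw,(26,237))]))
print('weight',tri([(kt,(318,174)),(ks,(312,247))]))
T=cv2.imread('pics/top0.png');S=cv2.imread('pics/side0.png')
def crop(im,x0,y0,w,h,s): 
    return cv2.resize(im[y0:y0+h,x0:x0+w],None,fx=s,fy=s,interpolation=cv2.INTER_NEAREST)
a=crop(T,255,140,40,60,7); b=crop(S,285,198,70,24,7)
c=crop(T,300,145,140,120,3)
H=np.zeros((600,800,3),np.uint8)
H[:420,:280]=a; H[430:430+168,:490]=b; H[:360,300:720]=c
cv2.imwrite('pics/crop1.png',H)
E
```

```text
eraser [0.47053186 0.07985663 0.00824873] [0.4704849  0.07961512 0.00688204]
mag [ 0.43726231 -0.20339753  0.01064712]
weight [ 0.60684804 -0.1909925   0.0094723 ]
```

View pics/crop1.png

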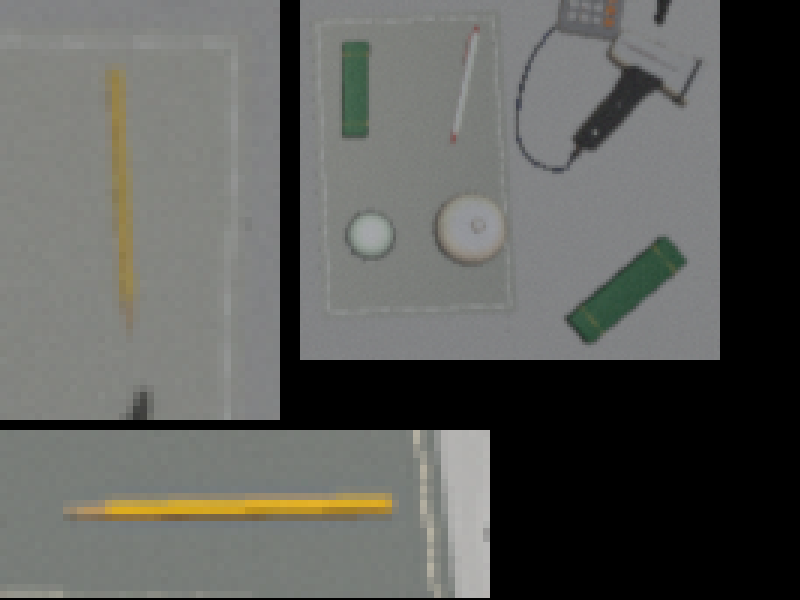

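Crop: the bar on the mat (top px ~(318,174)) measures ~104×27 mm, while the one off the mat (~(409,241)) measures ~147×42 mm. The one on the mat is the smaller 110 mm weight. The pencil runs from (271,150) to (273.5,187) in the top picture, tip toward the robot.

```bash
cat >> h.py <<'E'
def plan(xy,ztip,toolx):
    """shift in current tool axes to put fingertip centre at xy,ztip (no turn), and turn rz after it"""
    s=r.get_state(); q=R.from_quat(s['eef_rot']); x=q.apply([1,0,0]); cur=np.degrees(np.arctan2(x[1],x[0]))
    d=q.inv().apply(np.array([*xy,ztip+.064])-s['tool_pos'])
    print('shift',d.round(4),'rz',round(-((toolx-cur+180)%360-180),2),'cur',round(cur,1),'tilt',q.apply([0,0,1]).round(4),'q',s['q'].round(2),'t',s['clock'])
E
python3 - <<'E'
from h import *
kt,ks=load('top0'),load('side0')
a,b=onplane(kt,[(271.4,149.8),(273.7,187.5)],.0055); c,d=onplane(ks,[(341.4,269.9),(294.1,270.9)],.0055)
for p,q in((a,b),(c,d)): print((p+q)/2,np.linalg.norm(p-q),np.degrees(np.arctan2(*(p-q)[::-1])))
print(tri([(kt,(271.4,149.8)),(ks,(341.4,269.9))]),tri([(kt,(273.7,187.5)),(ks,(294.1,270.9))]))
plan((.634,-.0315),.10,182.5)
th=np.radians(66.8); Rm=np.array([[np.cos(th),-np.sin(th)],[np.sin(th),np.cos(th)]])
for l in [(-72,0),(53,48),(53,-45),(-18,0)]: print(l,(Rm@l/1e3+[.506,.288]).round(4))
E
```

```text
[ 0.63033543 -0.0343721 ] 0.13347186857991994 2.539032368929142
[ 0.6162975  -0.26937981] 0.1173089815879695 1.7582631253026133
[ 0.74550272 -0.02288801 -0.24989683] [ 0.59059332 -0.03016824 -0.2490438 ]
shift [-0.2051 -0.1691  0.1387] rz -24.09 cur 158.4 tilt [ 0.e+00  1.e-04 -1.e+00] q [-0.31  0.59 -0.25  1.81  0.2   0.77  0.53] t 3.5
(-72, 0) [0.4776 0.2218]
(53, 48) [0.4828 0.3556]
(53, -45) [0.5682 0.319 ]
(-18, 0) [0.4989 0.2715]
```

Emit:
play_rows(translation=[[-0.0254,-0.0215,0.0173],[-0.0254,-0.0215,0.0173],[-0.0254,-0.0215,0.0173],[-0.0254,-0.0215,0.0173],[-0.0254,-0.0215,0.0173],[-0.0254,-0.0215,0.0173],[-0.0254,-0.0215,0.0173],[-0.0254,-0.0215,0.0173],[0,0,0],[0,0,0],[0,0,0],[0,0,0],[0,0,0],[0,0,0]], delta_rot=[[0,0,0],[0,0,0],[0,0,0],[0,0,0],[0,0,0],[0,0,0],[0,0,0],[0,0,0],[0,0,-6],[0,0,-6],[0,0,-6],[0,0,-6],[0,0,0],[0,0,0]], grip=[0,0,0,0,0,0,0,0,0,0,0,0,0,0], squeeze=12)

```text
clock: 5.25
tool_pos: [0.6311, -0.0336, 0.1642]
eef_rot: [-0.02, 1.0, 0.0, -0.0]
contact_force: [-0.4, -0.5, -0.3]
opening: 0.497
finger_force: 0.0
```

```bash
python3 - <<'E'
from h import *
kt,ks=load('top0'),load('side0')
c,d=onplane(ks,[(341.4,208.4),(294.1,209.4)],.0055); print('side',(c+d)/2,np.linalg.norm(c-d))
print(tri([(kt,(271.4,149.8)),(ks,(341.4,208.4))]),tri([(kt,(273.7,187.5)),(ks,(294.1,209.4))]))
plan((.631,-.033),.0055,182.5)
a=save('wrist','w2'); cv2.imwrite('pics/w2b.png',cv2.resize(a,(800,600)))
E
```

```text
side [ 0.63387365 -0.03223925] 0.13515057006882356
[ 0.69898674 -0.03137011  0.00639853] [ 0.56481449 -0.03727602  0.00715643]
shift [0.0001 0.0006 0.0947] rz -0.19 cur -177.7 tilt [-1.e-04  1.e-04 -1.e+00] q [ 0.17  0.89 -0.35  1.64  0.44  0.68  1.21] t 5.25
```

View pics/w2b.png

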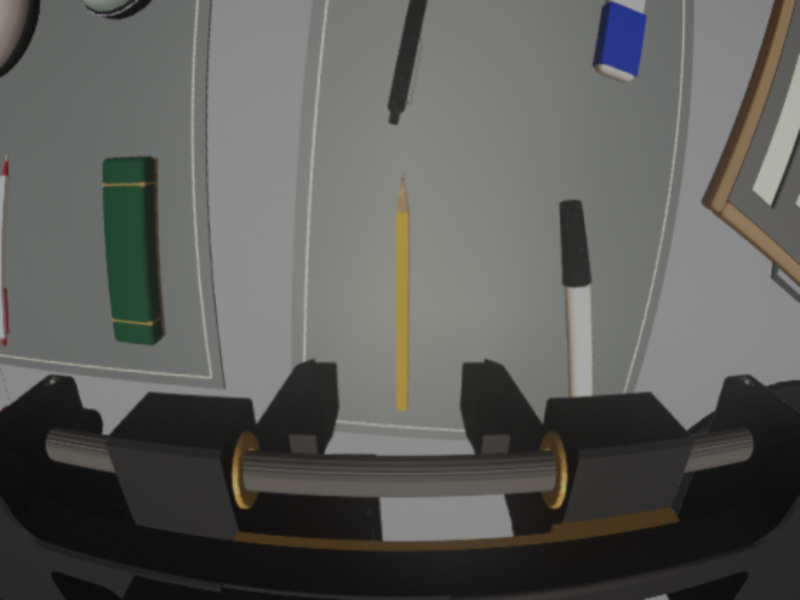

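The wrist view shows the pencil between the fingers, tip (403,175) and end (402,410). The weight is in full view at (132,250). I'll refine both from here.

```bash
python3 - <<'E'
from h import *
k=load('w2')
a,b=onplane(k,np.array([(403,175),(402,410)])*.7,.0055); print('pencil',(a+b)/2,np.linalg.norm(a-b),np.degrees(np.arctan2(*(b-a)[::-1])))
W=cv2.imread('pics/w2.png').astype(int); m=np.zeros(W.shape[:2],bool); m[105:245,65:118]=(W[105:245,65:118,1]-W[105:245,65:118,2]>18)
uv=np.argwhere(m)[:,::-1]; P=onplane(k,uv,.02).astype(np.float32); print('weight',cv2.minAreaRect(P*1000),tri([(k,uv.mean(0)),(load('top0'),(318,174))]))
E
```

```text
pencil [ 0.63077868 -0.03214341] 0.13675477298124344 2.202067543867829
weight ((604.3624267578125, -189.2086181640625), (28.89484405517578, 107.77947235107422), 87.79714965820312) [ 0.60383828 -0.1904539   0.01640648]
```

Emit:
play_rows(translation=[[0,0.0,0.03],[0,0.0,0.03],[0,0,0.02],[0,0,0.01],[0,0,0.005],[0,0,0],[0,0,0],[0,0,0],[0,0,0],[0,0,0],[0,0,0]], delta_rot=[[0,0,0],[0,0,0],[0,0,0],[0,0,0],[0,0,0],[0,0,0],[0,0,0],[0,0,0],[0,0,0],[0,0,0],[0,0,0]], grip=[0,0,0,0,0,0,-1,-1,-1,-1,-1])

```text
clock: 6.68
tool_pos: [0.6312, -0.0336, 0.0695]
eef_rot: [-0.021, 1.0, -0.0, 0.0]
contact_force: [-0.8, -0.0, 1.7]
opening: 0.066
finger_force: 11.9
```

Emit:
play_rows(translation=[[0,0,-0.01],[0,0,-0.03],[0,0,-0.03],[0.0143,0.0262,0],[0.0143,0.0262,0],[0.0143,0.0262,0],[0.0143,0.0262,0],[0.0143,0.0262,0],[0.0143,0.0262,0],[0.0143,0.0262,0],[0.0143,0.0262,0],[0.0143,0.0262,0],[0.0143,0.0262,0],[0,0,0],[0,0,0],[0,0,0],[0,0,0],[0,0,0],[0,0,0]], delta_rot=[[0,0,0],[0,0,0],[0,0,0],[0,0,0],[0,0,0],[0,0,0],[0,0,0],[0,0,0],[0,0,0],[0,0,0],[0,0,0],[0,0,0],[0,0,0],[0,0,6.4],[0,0,6.4],[0,0,6.4],[0,0,6.4],[0,0,0],[0,0,0]], grip=[-1,-1,-1,-1,-1,-1,-1,-1,-1,-1,-1,-1,-1,-1,-1,-1,-1,-1,-1])

```text
clock: 9.05
tool_pos: [0.4773, 0.2224, 0.1396]
eef_rot: [0.2, 0.98, 0.0, 0.0]
contact_force: [0.3, 0.3, -0.3]
opening: 0.066
finger_force: 11.8
```

```bash
python3 - <<'E'
from h import *
plan((.4776,.2218),.0165,156.8); print(r.get_state()['opening'])
a=save('wrist','w3'); cv2.imwrite('pics/w3b.png',cv2.resize(a,(800,600)))
E
```

```text
shift [-0.0005 -0.0004  0.0591] rz 0.13 cur 156.9 tilt [ 3.e-04  4.e-04 -1.e+00] q [-0.46  0.83 -0.1   1.99  0.22  0.34  0.43] t 9.05
0.0662028739105776
```

View pics/w3b.png

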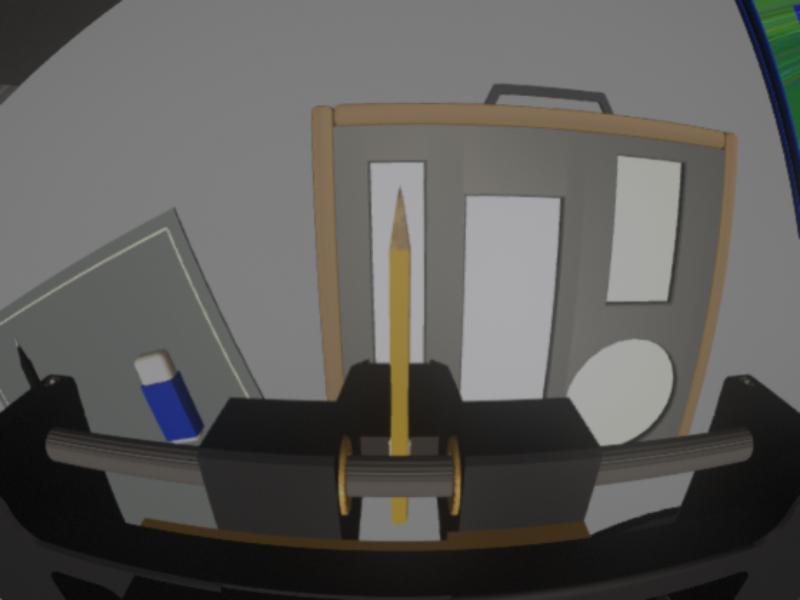

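Emit:
play_rows(translation=[[0,0,0.025],[0,0,0.025],[0,0,0.008],[0,0,0.0026],[0,0,0],[0,0,0],[0,0,0],[0,0,0],[0,0,0],[0,0,-0.02],[0,0,-0.04],[0,0,-0.04],[0,0,0]], delta_rot=[[0,0,0],[0,0,0],[0,0,0],[0,0,0],[0,0,0],[0,0,0],[0,0,0],[0,0,0],[0,0,0],[0,0,0],[0,0,0],[0,0,0],[0,0,0]], grip=[-1,-1,-1,-1,-1,-1,-0.7,-0.7,-0.7,-0.7,-0.2,0.2,0.2])

```text
clock: 10.72
tool_pos: [0.4786, 0.2229, 0.1812]
eef_rot: [0.201, 0.98, 0.002, 0.002]
contact_force: [0.1, -0.0, -0.1]
opening: 0.465
finger_force: 0.0
```

```bash
python3 - <<'E'
from h import *
plan((.4703,.0797),.06,171)
a=save('wrist','w4'); cv2.imwrite('pics/w4b.png',cv2.resize(a,(800,600)))
E
```

```text
shift [-0.0486 -0.1351  0.0568] rz -14.21 cur 156.8 tilt [ 0.0049  0.0029 -1.    ] q [-0.45  0.75 -0.13  1.97  0.21  0.43  0.44] t 10.725
```

View pics/w4b.png

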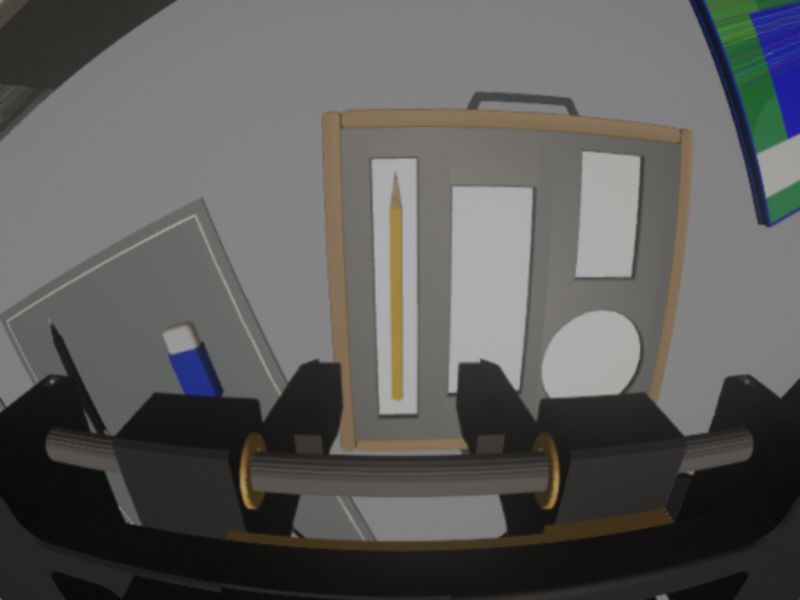

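Pencil lies in its groove (396,290). Next, the eraser.

Emit:
play_rows(translation=[[-0.0081,-0.0225,0.0095],[-0.0081,-0.0225,0.0095],[-0.0081,-0.0225,0.0095],[-0.0081,-0.0225,0.0095],[-0.0081,-0.0225,0.0095],[-0.0081,-0.0225,0.0093],[0,0,0],[0,0,0],[0,0,0],[0,0,0]], delta_rot=[[0,0,0],[0,0,0],[0,0,0],[0,0,0],[0,0,0],[0,0,0],[0,0,-7.1],[0,0,-7.1],[0,0,0],[0,0,0]], grip=[0.3,0.3,0.3,0.3,0.3,0.3,0.3,0.3,0.3,0.3])

```text
clock: 12.02
tool_pos: [0.4683, 0.079, 0.1213]
eef_rot: [0.079, 0.997, -0.0, -0.001]
contact_force: [0.0, 0.7, 1.1]
opening: 0.651
finger_force: 0.0
```

```bash
python3 - <<'E'
from h import *
a=save('wrist','w5'); plan((.4703,.0797),.0085,171); k=load('w5')
for d in r.silhouettes('wrist','eraser')[:2]:
    uv=np.argwhere(d['pixels'])[:,::-1]; print(d['confidence'],uv.mean(0),uv.max(0),cv2.minAreaRect(onplane(k,uv,.015).astype(np.float32)*1000))
cv2.imwrite('pics/w5b.png',cv2.resize(a,(800,600)))
E
```

```text
shift [-0.0018  0.0009  0.049 ] rz -0.07 cur 170.9 tilt [-8.e-04 -1.e-04 -1.e+00] q [-0.2   0.84 -0.11  2.14  0.45  0.18  0.7 ] t 12.075
0.74 [275.21113689 366.18561485] [290 378] ((578.5997924804688, 56.833045959472656), (34.71871566772461, 14.23144245147705), 16.616636276245117)
0.69 [282.10577244 234.51751752] [300 277] ((467.9449157714844, 80.35509490966797), (23.310014724731445, 57.84686279296875), 80.9186782836914)
```

View pics/w5b.png

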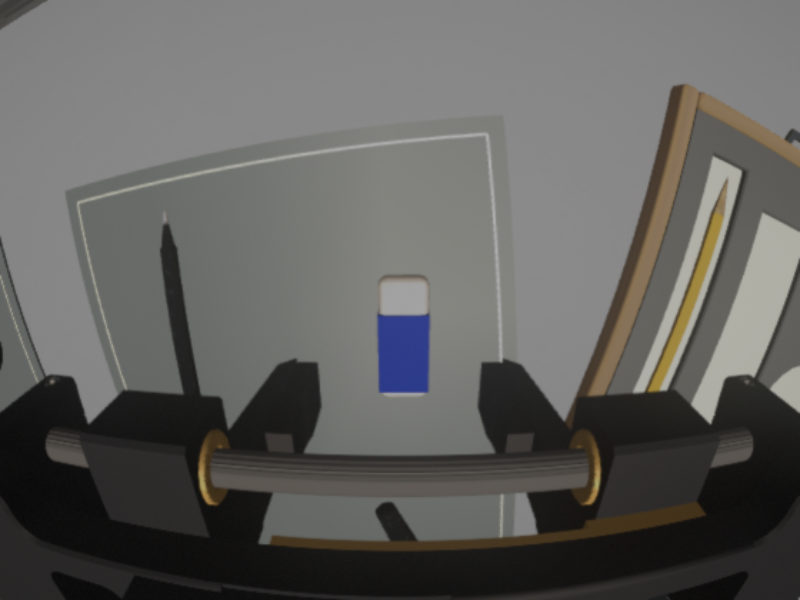

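The eraser sits centred between the fingers at (404,335) and measures 23×58 mm, which matches.

Emit:
play_rows(translation=[[0,0.0013,0.02],[0,0,0.02],[0,0,0.007],[0,0,0.002],[0,0,0],[0,0,0],[0,0,0],[0,0,0],[0,0,0],[0,0,0]], delta_rot=[[0,0,0],[0,0,0],[0,0,0],[0,0,0],[0,0,0],[0,0,0],[0,0,0],[0,0,0],[0,0,0],[0,0,0]], grip=[0.3,0.3,0.3,0.3,0.3,-1,-1,-1,-1,-1])

```text
clock: 13.38
tool_pos: [0.469, 0.0803, 0.073]
eef_rot: [0.078, 0.997, 0.0, 0.0]
contact_force: [-0.9, 0.5, 1.7]
opening: 0.257
finger_force: 12.0
```

```bash
python3 - <<'E'
from h import *
plan((.4828,.3556),.0885,156.8); s=r.get_state(); print(s['opening']*88,s['finger_force'],s['tool_pos'])
E
```

```text
shift [ 0.0294  0.2741 -0.0794] rz 14.21 cur 171.0 tilt [ 2.e-04  1.e-04 -1.e+00] q [-0.24  0.94 -0.04  2.15  0.48  0.06  0.67] t 13.375
22.587129733588494 12.000120431184769 [0.46899854 0.08029465 0.07303288]
```

Emit:
play_rows(translation=[[0,0,-0.02],[0,0,-0.03],[0,0,-0.03],[0.0037,0.0343,0],[0.0037,0.0343,0],[0.0037,0.0343,0],[0.0037,0.0343,0],[0.0037,0.0343,0],[0.0037,0.0343,0],[0.0037,0.0343,0],[0.0037,0.0343,0],[0,0,0],[0,0,0],[0,0,0],[0,0,0]], delta_rot=[[0,0,0],[0,0,0],[0,0,0],[0,0,0],[0,0,0],[0,0,0],[0,0,0],[0,0,0],[0,0,0],[0,0,0],[0,0,0],[0,0,7.1],[0,0,7.1],[0,0,0],[0,0,0]], grip=[-1,-1,-1,-1,-1,-1,-1,-1,-1,-1,-1,-1,-1,-1,-1])

```text
clock: 15.25
tool_pos: [0.4824, 0.3557, 0.1528]
eef_rot: [0.2, 0.98, -0.0, -0.0]
contact_force: [0.9, -0.1, -0.1]
opening: 0.254
finger_force: 12.0
```

```bash
python3 - <<'E'
from h import *
plan((.4828,.3556),.016,156.8); print(r.get_state()['opening'])
E
```

```text
shift [-0.0004  0.0001  0.0728] rz 0.13 cur 156.9 tilt [-3.e-04 -3.e-04 -1.e+00] q [-0.64  0.86 -0.12  1.76  0.19  0.53  0.28] t 15.25
0.25384841449784346
```

Emit:
play_rows(translation=[[0,0,0.03],[0,0,0.03],[0,0,0.01],[0,0,0.0023],[0,0,0],[0,0,0],[0,0,0],[0,0,0],[0,0,0],[0,0,-0.02],[0,0,-0.04],[0,0,-0.04],[0,0,0]], delta_rot=[[0,0,0],[0,0,0],[0,0,0],[0,0,0],[0,0,0],[0,0,0],[0,0,0],[0,0,0],[0,0,0],[0,0,0],[0,0,0],[0,0,0],[0,0,0]], grip=[-1,-1,-1,-1,-1,-1,-0.1,-0.1,-0.1,-0.1,0.5,1,1])

```text
clock: 16.88
tool_pos: [0.4843, 0.3572, 0.185]
eef_rot: [0.201, 0.98, 0.003, 0.002]
contact_force: [0.2, 0.1, -1.3]
opening: 0.767
finger_force: 0.0
```

```bash
python3 - <<'E'
from h import *
plan((.4373,-.203),.10,180)
a=save('wrist','w6'); cv2.imwrite('pics/w6b.png',cv2.resize(a,(800,600)))
E
```

```text
shift [-0.1776 -0.5335  0.0179] rz -23.21 cur 156.8 tilt [ 0.006   0.0051 -1.    ] q [-0.63  0.81 -0.14  1.74  0.18  0.59  0.29] t 16.875
```

View pics/w6b.png

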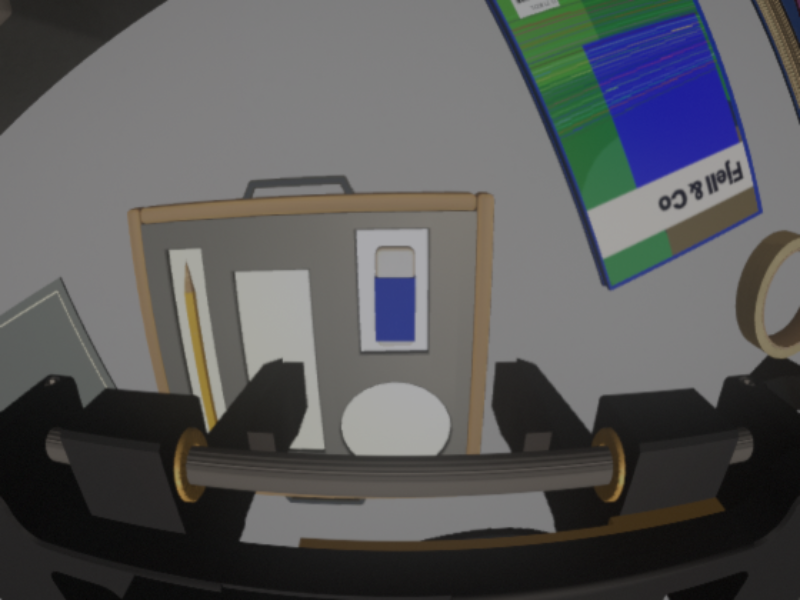

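Eraser is in its recess (396,295). Next, the magnifier.

Emit:
play_rows(translation=[[-0.0148,-0.0445,0.0015],[-0.0148,-0.0445,0.0015],[-0.0148,-0.0445,0.0015],[-0.0148,-0.0445,0.0015],[-0.0148,-0.0445,0.0015],[-0.0148,-0.0445,0.0015],[-0.0148,-0.0445,0.0015],[-0.0148,-0.0445,0.0015],[-0.0148,-0.0445,0.0015],[-0.0148,-0.0445,0.0015],[-0.0148,-0.0445,0.0015],[-0.0148,-0.0445,0.0015],[0,0,0],[0,0,0],[0,0,0],[0,0,0],[0,0,0]], delta_rot=[[0,0,0],[0,0,0],[0,0,0],[0,0,0],[0,0,0],[0,0,0],[0,0,0],[0,0,0],[0,0,0],[0,0,0],[0,0,0],[0,0,0],[0,0,7.3],[0,0,7.3],[0,0,7.3],[0,0,0],[0,0,0]], grip=[0.8,0.8,0.8,0.8,0.8,0.8,0.8,0.8,0.8,0.8,0.8,0.8,0.8,0.8,0.8,0.8,0.8], squeeze=20)

```text
clock: 19.05
tool_pos: [0.4353, -0.2047, 0.1623]
eef_rot: [0.382, 0.924, 0.0, -0.0]
contact_force: [0.7, -0.6, 0.8]
opening: 0.902
finger_force: 0.0
```

```bash
python3 - <<'E'
from h import *
a=save('wrist','w7'); plan((.4373,-.203),.0105,135); k=load('w7')
for d in r.silhouettes('wrist','magnifier')[:2]:
    uv=np.argwhere(d['pixels'])[:,::-1]; P=onplane(k,uv,.018).astype(np.float32); print(d['confidence'],uv.mean(0),uv.max(0),cv2.minEnclosingCircle(P*1000),P.mean(0),tri([(k,uv.mean(0)),(load('top0'),(323,223))]))
cv2.imwrite('pics/w7b.png',cv2.resize(a,(800,600)))
E
```

```text
shift [-0.0002  0.0026  0.0879] rz 0.02 cur 135.0 tilt [-6.e-04  4.e-04 -1.e+00] q [ 0.44  0.76 -0.15  2.11  0.36  0.3   0.77] t 19.1
0.55 [283.14701275 213.52808235] [321 251] ((435.95843505859375, -201.2006378173828), 29.335935592651367) [ 0.4351715  -0.20091741] [ 0.43760945 -0.20327284  0.00692829]
```

View pics/w7b.png

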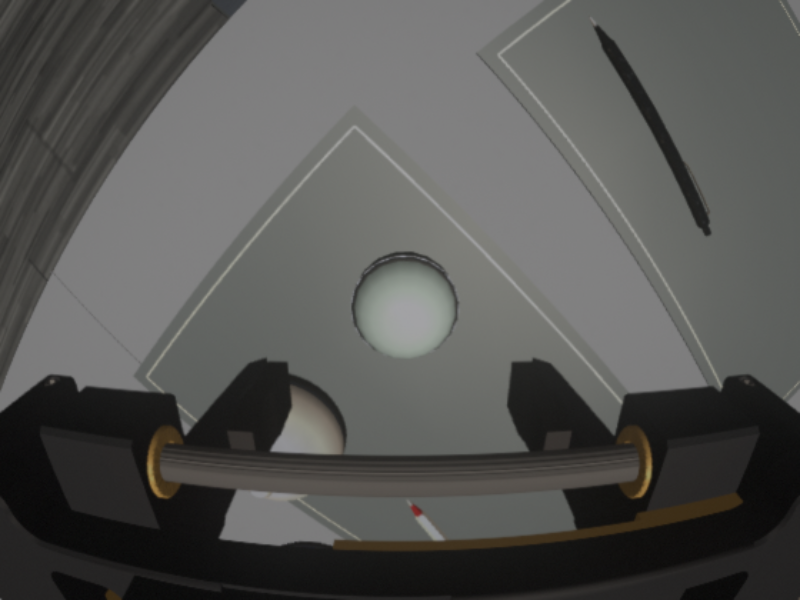

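The magnifier sits centred between the fingers at (405,305). The bell at (310,430) is about 35 mm clear of the left finger.

Emit:
play_rows(translation=[[0,0.0026,0.02],[0,0,0.03],[0,0,0.025],[0,0,0.01],[0,0,0.003],[0,0,0],[0,0,0],[0,0,0],[0,0,0],[0,0,0]], delta_rot=[[0,0,0],[0,0,0],[0,0,0],[0,0,0],[0,0,0],[0,0,0],[0,0,0],[0,0,0],[0,0,0],[0,0,0]], grip=[0.8,0.8,0.8,0.8,0.8,0.8,-1,-1,-1,-1])

```text
clock: 20.4
tool_pos: [0.4376, -0.2031, 0.075]
eef_rot: [0.383, 0.924, 0.0, 0.0]
contact_force: [-0.3, 0.3, 5.3]
opening: 0.624
finger_force: 20.0
```

```bash
python3 - <<'E'
from h import *
plan((.5682,.319),.1105,135); s=r.get_state(); print(s['opening']*88,s['finger_force'],s['tool_pos'])
E
```

```text
shift [ 0.2775  0.4611 -0.0996] rz -0.09 cur 134.9 tilt [ 7.e-04 -2.e-04 -1.e+00] q [ 0.36  0.94 -0.04  2.13  0.4   0.09  0.72] t 20.4
54.93183506125441 20.000739097595215 [ 0.43759501 -0.2031147   0.07496106]
```

Emit:
play_rows(translation=[[0,0,-0.02],[0,0,-0.03],[0,0,-0.03],[0.0231,0.0384,0],[0.0231,0.0384,0],[0.0231,0.0384,0],[0.0231,0.0384,0],[0.0231,0.0384,0],[0.0231,0.0384,0],[0.0231,0.0384,0],[0.0231,0.0384,0],[0.0231,0.0384,0],[0.0231,0.0384,0],[0.0231,0.0384,0],[0.0231,0.0384,0],[0,0,0],[0,0,0]], delta_rot=[[0,0,0],[0,0,0],[0,0,0],[0,0,0],[0,0,0],[0,0,0],[0,0,0],[0,0,0],[0,0,0],[0,0,0],[0,0,0],[0,0,0],[0,0,0],[0,0,0],[0,0,0],[0,0,0],[0,0,0]], grip=[-1,-1,-1,-1,-1,-1,-1,-1,-1,-1,-1,-1,-1,-1,-1,-1,-1])

```text
clock: 22.52
tool_pos: [0.5675, 0.3175, 0.154]
eef_rot: [0.383, 0.924, -0.001, -0.0]
contact_force: [0.6, -0.2, -1.1]
opening: 0.625
finger_force: 20.0
```

```bash
python3 - <<'E'
from h import *
plan((.5682,.319),.0185,135); print(r.get_state()['opening'])
a=save('wrist','w8'); cv2.imwrite('pics/w8b.png',cv2.resize(a,(800,600)))
E
```

```text
shift [0.0006 0.0017 0.0715] rz -0.09 cur 134.9 tilt [-0.0013 -0.0019 -1.    ] q [-0.55  0.91 -0.05  1.6   0.07  0.64  0.14] t 22.525
0.6249805459662694
```

View pics/w8b.png

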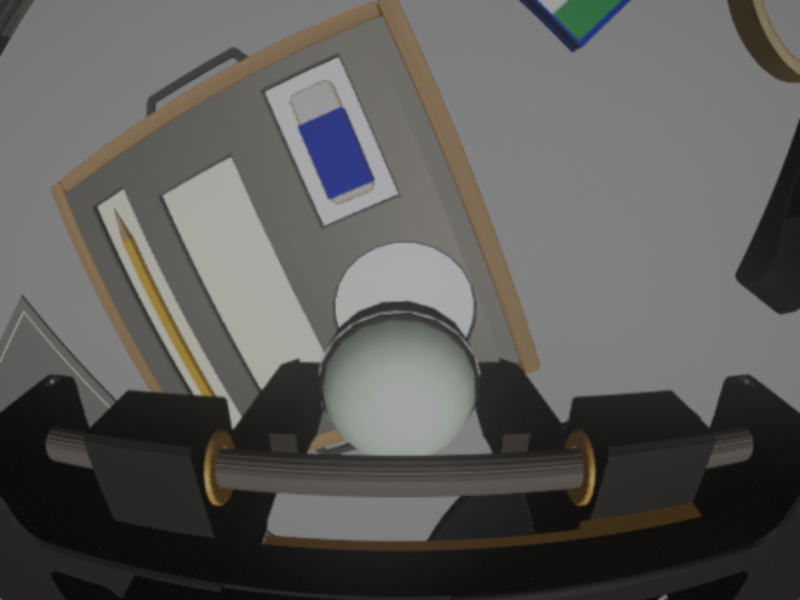

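Emit:
play_rows(translation=[[0.0006,0.0017,0.02],[0,0,0.03],[0,0,0.015],[0,0,0.005],[0,0,0.0015],[0,0,0],[0,0,0],[0,0,0],[0,0,0],[0,0,0],[0,0,-0.02],[0,0,-0.04],[0,0,-0.04],[0,0,0]], delta_rot=[[0,0,0],[0,0,0],[0,0,0],[0,0,0],[0,0,0],[0,0,0],[0,0,0],[0,0,0],[0,0,0],[0,0,0],[0,0,0],[0,0,0],[0,0,0],[0,0,0]], grip=[-1,-1,-1,-1,-1,-1,0.6,0.6,0.6,0.6,0.6,0.6,0.6,0.6])

```text
clock: 24.32
tool_pos: [0.571, 0.3214, 0.188]
eef_rot: [0.384, 0.923, 0.004, 0.003]
contact_force: [-0.4, -0.1, -0.6]
opening: 0.801
finger_force: 0.0
```

```bash
python3 - <<'E'
from h import *
plan((.604,-.1898),.085,177.8)
a=save('wrist','w9'); cv2.imwrite('pics/w9b.png',cv2.resize(a,(800,600)))
E
```

```text
shift [-0.3854 -0.3377  0.0369] rz -42.91 cur 134.9 tilt [ 0.0073  0.0046 -1.    ] q [-0.55  0.86 -0.06  1.57  0.07  0.7   0.14] t 24.325
```

View pics/w9b.png

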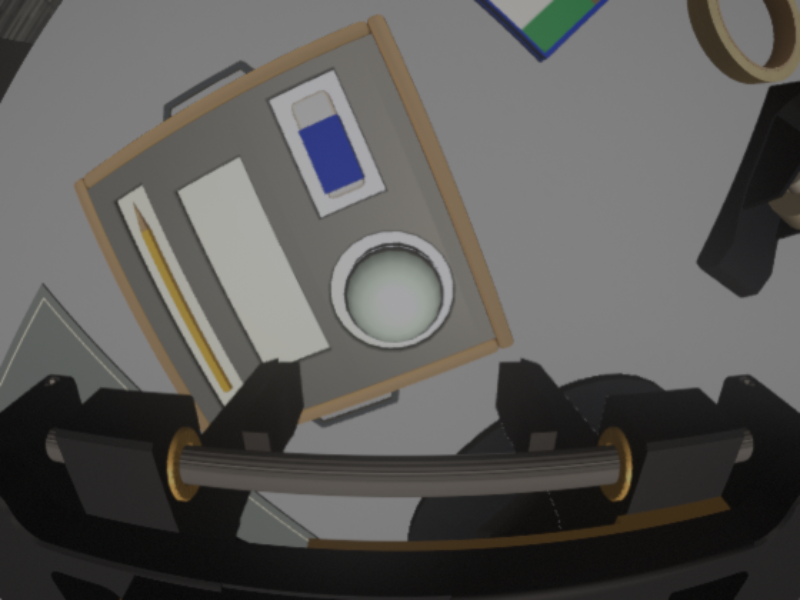

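Magnifier is seated in the round recess, dome up, (393,290). Next, the weight.

Emit:
play_rows(translation=[[-0.0321,-0.0281,0.0031],[-0.0321,-0.0281,0.0031],[-0.0321,-0.0281,0.0031],[-0.0321,-0.0281,0.0031],[-0.0321,-0.0281,0.0031],[-0.0321,-0.0281,0.0031],[-0.0321,-0.0281,0.0031],[-0.0321,-0.0281,0.0031],[-0.0321,-0.0281,0.0031],[-0.0321,-0.0281,0.0031],[-0.0321,-0.0281,0.0031],[-0.0323,-0.0286,0.0031],[0,0,0],[0,0,0],[0,0,0],[0,0,0],[0,0,0],[0,0,0],[0,0,0]], delta_rot=[[0,0,0],[0,0,0],[0,0,0],[0,0,0],[0,0,0],[0,0,0],[0,0,0],[0,0,0],[0,0,0],[0,0,0],[0,0,0],[0,0,0],[0,0,-8.6],[0,0,-8.6],[0,0,-8.6],[0,0,-8.6],[0,0,-8.6],[0,0,0],[0,0,0]], grip=[0.4,0.4,0.4,0.4,0.4,0.4,0.4,0.4,0.4,0.4,0.4,0.4,0.4,0.4,0.4,0.4,0.4,0.4,0.4], squeeze=35)

```text
clock: 26.75
tool_pos: [0.6014, -0.191, 0.1455]
eef_rot: [0.019, 1.0, 0.0, -0.0]
contact_force: [-0.3, -0.2, -0.2]
opening: 0.697
finger_force: 0.0
```

```bash
python3 - <<'E'
from h import *
a=save('wrist','w10'); plan((.604,-.1898),.009,177.8); k=load('w10')
for d in r.silhouettes('wrist','weight')[:2]:
    uv=np.argwhere(d['pixels'])[:,::-1]; print(d['confidence'],uv.min(0),uv.max(0),cv2.minAreaRect(onplane(k,uv,.02).astype(np.float32)*1000))
E
```

```text
shift [-0.0025  0.0013  0.0726] rz 0.0 cur 177.8 tilt [-7.e-04  1.e-04 -1.e+00] q [ 0.43  0.92 -0.37  1.65  0.48  0.66  1.34] t 26.8
0.73 [470   0] [490 132] ((484.41741943359375, -41.44684600830078), (13.662052154541016, 104.98706817626953), 82.06305694580078)
0.57 [258 149] [304 297] ((603.226806640625, -190.3148193359375), (29.94005012512207, 109.78179931640625), 87.82566833496094)
```

Emit:
play_rows(translation=[[-0.002,0.001,0.02],[0,0,0.03],[0,0,0.015],[0,0,0.006],[0,0,0.0016],[0,0,0],[0,0,0],[0,0,0],[0,0,0],[0,0,0],[0,0,0]], delta_rot=[[0,0,0],[0,0,0],[0,0,0],[0,0,0],[0,0,0],[0,0,0],[0,0,0],[0,0,0],[0,0,0],[0,0,0],[0,0,0]], grip=[0.4,0.4,0.4,0.4,0.4,0.4,-1,-1,-1,-1,-1])

```text
clock: 28.22
tool_pos: [0.6039, -0.1901, 0.0735]
eef_rot: [0.018, 1.0, 0.0, 0.0]
contact_force: [-0.2, -0.4, 1.6]
opening: 0.337
finger_force: 35.0
```

```bash
python3 - <<'E'
from h import *
plan((.4989,.2715),.089,156.8); s=r.get_state(); print(s['opening']*88,s['finger_force'],s['tool_pos'])
E
```

```text
shift [ 0.1217  0.4575 -0.0795] rz 21.12 cur 177.9 tilt [ 2.e-04  1.e-04 -1.e+00] q [ 0.4   1.03 -0.31  1.66  0.53  0.54  1.3 ] t 28.225
29.622249575338202 35.00033140182495 [ 0.60387689 -0.19012177  0.07347365]
```

Emit:
play_rows(translation=[[0,0,-0.02],[0,0,-0.03],[0,0,-0.03],[0.0101,0.0381,0],[0.0101,0.0381,0],[0.0101,0.0381,0],[0.0101,0.0381,0],[0.0101,0.0381,0],[0.0101,0.0381,0],[0.0101,0.0381,0],[0.0101,0.0381,0],[0.0101,0.0381,0],[0.0101,0.0381,0],[0.0101,0.0381,0],[0.0106,0.0384,0],[0,0,0],[0,0,0],[0,0,0],[0,0,0],[0,0,0]], delta_rot=[[0,0,0],[0,0,0],[0,0,0],[0,0,0],[0,0,0],[0,0,0],[0,0,0],[0,0,0],[0,0,0],[0,0,0],[0,0,0],[0,0,0],[0,0,0],[0,0,0],[0,0,0],[0,0,7],[0,0,7],[0,0,7.1],[0,0,0],[0,0,0]], grip=[-1,-1,-1,-1,-1,-1,-1,-1,-1,-1,-1,-1,-1,-1,-1,-1,-1,-1,-1,-1])

```text
clock: 30.72
tool_pos: [0.4989, 0.2716, 0.1538]
eef_rot: [0.2, 0.98, 0.0, 0.0]
contact_force: [-0.2, 0.7, -1.4]
opening: 0.332
finger_force: 35.0
```

```bash
python3 - <<'E'
from h import *
plan((.4989,.2715),.017,156.8); print(r.get_state()['opening'])
a=save('wrist','w11'); cv2.imwrite('pics/w11b.png',cv2.resize(a,(800,600)))
E
```

```text
shift [-0.0001 -0.0001  0.0728] rz 0.14 cur 156.9 tilt [ 3.e-04  5.e-04 -1.e+00] q [-0.5   0.83 -0.14  1.86  0.22  0.47  0.38] t 30.725
0.332210367932035
```

View pics/w11b.png

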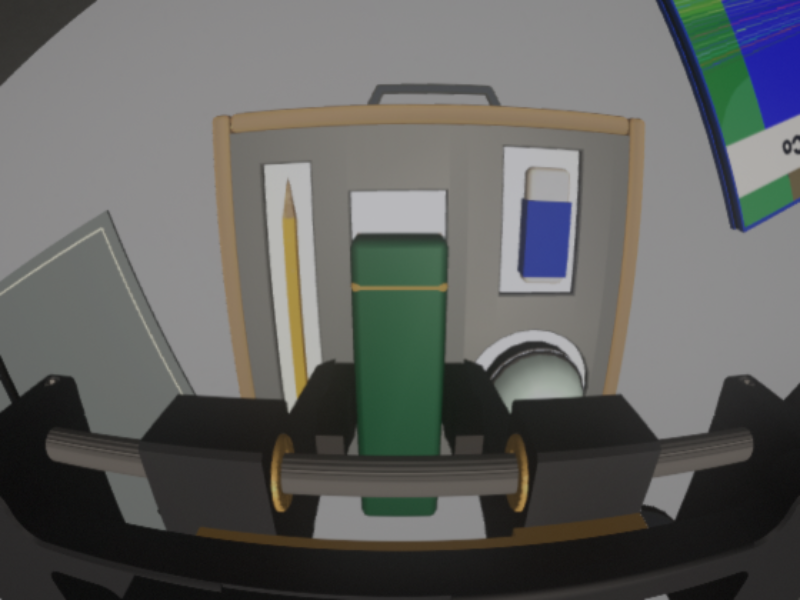

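The weight is lined up over its recess (398,370).

Emit:
play_rows(translation=[[0,0,0.02],[0,0,0.03],[0,0,0.015],[0,0,0.006],[0,0,0.0018],[0,0,0],[0,0,0],[0,0,0],[0,0,0],[0,0,0],[0,0,-0.02],[0,0,-0.04],[0,0,-0.05],[-0.03,0,-0.05],[-0.03,0,0],[-0.02,0,0],[0,0,0],[0,0,0]], delta_rot=[[0,0,0],[0,0,0],[0,0,0],[0,0,0],[0,0,0],[0,0,0],[0,0,0],[0,0,0],[0,0,0],[0,0,0],[0,0,0],[0,0,0],[0,0,0],[0,0,0],[0,0,0],[0,0,0],[0,0,0],[0,0,0]], grip=[-1,-1,-1,-1,-1,-1,-0.1,-0.1,-0.1,-0.1,-0.1,-0.1,-0.1,-0.1,-0.1,-0.1,-0.1,-0.1])

```text
clock: 33.02
tool_pos: [0.5712, 0.2406, 0.241]
eef_rot: [0.2, 0.98, 0.0, -0.0]
contact_force: [0.3, 0.4, 0.9]
opening: 0.452
finger_force: 0.0
```

```bash
python3 - <<'E'
from h import *
a=save('wrist','w12'); k=load('w12'); s=save('side','s2')
H=np.zeros((600,800,3),np.uint8); H[:420,:560]=a
c=cv2.resize(s[110:310,195:365],None,fx=2,fy=2); c=cv2.resize(s[115:205,215:365],None,fx=2.4,fy=2); H[420:600,:360]=c
c=s[170:350,200:380]; H[420:600,370:550]=c
cv2.imwrite('pics/fin.png',H)
T=r.snapshot('top'); T0=cv2.imread('pics/top0.png')
d=cv2.absdiff(T,T0).max(2); 
for n,(x,y) in dict(bpen=(273,215),wpen=(355,172),marker=(243,167),bell=(357,221)).items(): print(n,d[y-26:y+26,x-10:x+10].max(),np.percentile(d[y-26:y+26,x-10:x+10],98))
E
```

```text
bpen 16 13.0
wpen 14 13.0
marker 15 13.0
bell 14 13.0
```

View pics/fin.png

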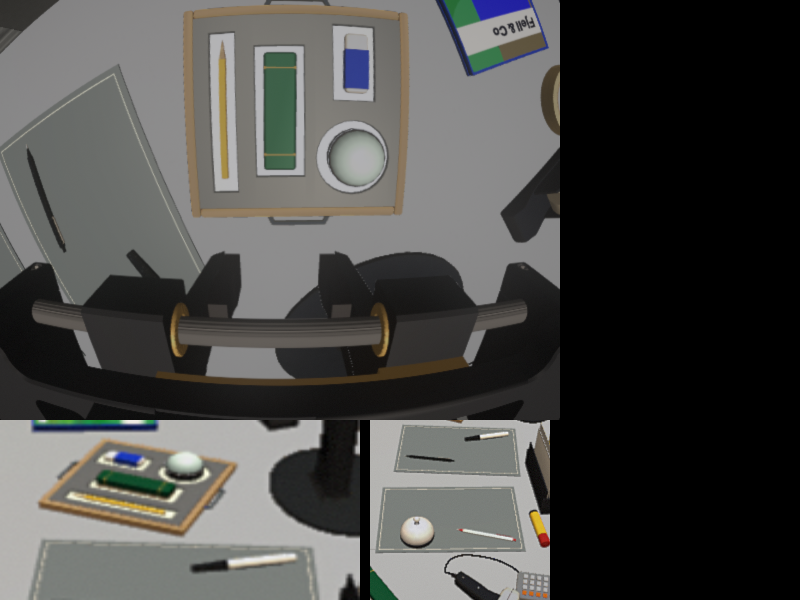

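All four items lie in their recesses: pencil (223,110), weight (280,110), eraser (356,62) and magnifier (357,157), dome up. The pens, marker and bell are unchanged against the first top picture. Handing in.

```bash
python3 -c "
from h import *
print(r.finish_job())"
```

```text
the job is handed in; nothing more can be done
None
```

The tray is made up and handed in after about 33 s of the allowed 102 s. The pencil, eraser, dome-up magnifier and smaller green weight each lie in their own recess, and the pens, marker and bell were not moved.

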